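# Press the case lid home and slide its catch over

### The job

Close the instrument case: work round the edge of its lid with your fingertips, pressing gently, until the lid lies flat on the case at all four corners, and then push the sliding catch on the near side over the lid as far as it goes. Do not lift the lid, keep off the meter and the two terminals in its middle, and leave the things lying around where they are.

Things in the scene. Friction and masses are not known exactly. Their poses are not given: they have to be found in the camera images.
- case: Grey plastic instrument case fixed on the bench, 120 mm deep (its x) by 180 mm wide (its y). Origin: centre of its underside, on the bench; x points away from the robot, y to the left, turned up to 20 degrees. Its walls are 51 mm high; the 4 mm thick lid of the same outline belongs flat on top of them, so the closed lid's upper face is 55 mm above the bench.
- lid: Loose aluminium lid, 120 x 180 x 4 mm, about 0.25 kg; origin: centre of the panel's underside. A slippery skirt keeps it inside the case walls (1 mm play). It stands proud and crooked, 3 to 8 mm high, on four tight push-fit studs under its corners. Each stud yields to about 5 N on its corner, stays where it is pushed and does not spring back.
- lid_mid (a point): Centre of the lid's upper face. The meter and the two terminals stand along the lid's long middle line; a bare border 44 mm wide along the short edges and 42 mm wide along the long edges is free for pressing.
- lid_corner_0 (a point): Point on the lid's upper face near its near left corner, 15 mm in from both edges, almost above the stud of that corner. 55 mm above the bench when that corner is home.
- lid_corner_1 (a point): Point on the lid's upper face near its near right corner, 15 mm in from both edges, almost above the stud of that corner. 55 mm above the bench when that corner is home.
- lid_corner_2 (a point): Point on the lid's upper face near its far right corner, 15 mm in from both edges, almost above the stud of that corner. 55 mm above the bench when that corner is home.
- lid_corner_3 (a point): Point on the lid's upper face near its far left corner, 15 mm in from both edges, almost above the stud of that corner. 55 mm above the bench when that corner is home.
- meter: Panel meter let into the lid, black bezel 29 mm (x) by 48 mm (y) standing 5 mm above the lid, centred 22 mm left of the lid's centre. Origin: centre of its underside. Delicate: not to be touched.
- terminals: Two round terminals (binding posts) on the lid, each 16 mm across and 15.5 mm high, 19 mm apart along the lid's y. Origin: between them on the lid's upper face, 26.5 mm right of the lid's centre. Not to be touched.
- catch (a joint): Sliding catch in the middle of the case's near wall: 0 = drawn back towards the robot (as it starts), 0.013 m = home, slid along the case's x away from the robot, its tongue 10 mm over the lid. It slides with about 2.5 N and stays where it is left. The tongue runs 2.2 mm above the closed lid, so it strikes the lid's edge while the lid stands proud.
- catch_ridge (a point): Centre of the near face of the catch's black thumb ridge: 26 mm wide (y), 6 mm thick (x), upper edge 6 mm above this point, lower edge 5 mm below. Starts 83 mm from the case's centre on the robot's side, 65.5 mm above the bench. Under the ridge the grey carrier reaches out to 82 mm and up to 61 mm above the bench; nothing stands in front of the ridge.
- screw_jar: Small glass jar of screws, 52 mm across, 56 mm high, standing just left of the case. A bystander; origin: centre of its underside.
- yellow_driver: Yellow screwdriver, 22 x 151 x 22 mm, lying along the far side of the case. A bystander; origin: centre of its underside.
- tape_roll: Roll of masking tape, 68 mm across, 24 mm high, lying ahead of the robot. A bystander; origin: centre of its underside.
- reel: Black solder reel, 78 mm across, 26 mm high, lying at the right. A bystander; origin: centre of its underside.
- clear_tub: Clear open plastic tub, 70 x 100 x 45 mm, near the front edge ahead of the robot. A bystander; origin: centre of its underside.

How it is judged (in metres and radians):
On the way, in this order (a step that is already met when the one before it is completed fails the run):
1. the lid is pressed home at all four corners before the catch is slid over it (z of each of lid_corner_0, lid_corner_1, lid_corner_2, lid_corner_3 in the frame of case below 0.057 m and value of joint catch below 0.005 m), for 0.2 s.
2. the catch is slid home over the lid (value of joint catch above 0.0105 m and z of each of lid_corner_0, lid_corner_1, lid_corner_2, lid_corner_3 in the frame of case below 0.057 m), for 0.2 s.
At the end, for the whole second after the job is handed in: All four lid corners within 2 mm of their closed height (55 mm above the case's underside), the catch slid at least 10.5 mm of its 13 mm over the lid, the lid at rest (all of step 2 and linear speed of lid below 0.02 m/s); the robot touches nothing.
It fails at once if the lid is lifted: its middle more than 8 mm above the highest place it can start from (z of lid_mid in the frame of case above 0.071 m).
It fails at once if the meter or a terminal is touched (contact force between any of the fingers, the arm and terminals above 0.3 N or contact force between any of the fingers, the arm and meter above 0.3 N).
It fails at once if the lid is pressed harder than 70 N (contact force between the fingers and lid above 70 N).
It fails at once if a bystander is moved more than 25 mm (distance of any of screw_jar, yellow_driver, tape_roll, reel, clear_tub from where it was at the start of the episode above 0.025 m).
It also fails if it takes over 61 s, if anything falls off the work surface, if the arm or the gripper's body presses on something with over 40 N, if the wrist force passes 120 N, or if a joint passes its speed limit or range.

### The arm

A 6-joint arm with a two-finger parallel gripper is mounted at the origin on a cart in front of the work surface, level with it; the furniture and walls round the work are solid. World frame = base frame: x ahead of the robot, y to its left, z up, the work surface at z = 0. Lengths are in mm, angles in rad, forces in N, time in s.
With the tool pointing down it reaches from about 350 to 875 mm from the base axis. Payload 4.2 kg.
Tool frame: the origin (TCP) lies on the mounting face of the last link; the fingertips stand 173 mm ahead of it and the grasp point (between the pads) lies grip_point_offset ahead of it (grip_point_offset is the distance from the TCP to the grasp point, in mm); z points along the fingers, y is the line along which they close (so a half turn about z gives the same grasp; the last joint's range is limited). The gripper opens to 85 mm and grips with 20 to 120 N. Pads are 22 mm wide; open, the fingers measure 114 mm over their backs; the gripper's body (76 mm by 85 mm) begins 54 mm behind the grasp point. The pads swing forward as they close: fully open they stand 13 mm farther back than shut.
Start: joints at [-0.853, 0.385, 0.008, 0, -1.194, -0.259], TCP at [276.807, -560.337, 404.712] pointing down, gripper open.
Joint ranges: [-3.14, 3.14], [-1.21, 2.06], [-1.07, 1.41], [-3.16, 2.05], [-2.99, -0.16], [-3.1, 3.1]. Speed limits (rad/s): [2.79, 2.79, 3.14, 3.14, 3.14, 3.14].

### API

Orientations are given as a unit quaternion [x, y, z, w].
In Python, from bench import read_state, get_image, job_done, recognise, place_of, grip_point_offset gives the robot as it stands. The module is installed in compiled form; this text tells all that it offers.
- The arm moves only by the tool carry_out, never from a script. Its arguments are lists of equal length, an entry for each row: "slide": the shift along the tool's x, y, z in m, a list of three; "roll": the turn about the tool's z in degrees; "claw": the finger opening in m, from 0 to 0.0854. A call has 1 to 8 rows; each row is the pose to reach, as a shift and turn from the pose commanded when the call began, along the tool's axes at that moment; what a row does not reach only later rows make up. A row lasts 1/8 s, in which the tool goes at most 62.5 mm and 10.7 degrees, less where a joint would pass 70% of its speed; a pose out of reach is approached as far as the arm can. A call with a gripper value outside its range is refused whole. The fingers move at their own pace and stop on an object; the grip force is fixed at half the most. Time passes only in rows, so rows that repeat a pose let the fingers close. It gives the time, the measured TCP pose, the force, the opening and the grip force at its end, in the units of the state.
- read_state(): the state, without advancing time (a new reading comes with each control period).
- get_image(name): name is "scene" or "top" or "wrist"; returns a dict with "img" (384x512x3 uint8, red, green, blue), "z_map" (384x512 float32, mm along the optical axis (not along the pixel's ray), 0 where there is no reading), "mtx" (3x3 intrinsics, pixels), "world_from_camera" (4x4, takes a point from camera to world coordinates); the wrist camera has in their place "T_tool_cam" (4x4, takes a point from camera to tool coordinates, whose origin is the TCP and whose axes are the flange's). Camera axes: x right, y up, looking along -z (the intrinsics and any distortion apply to the point x, -y, -z); pixel columns grow to the right and rows downward; lengths in mm; the calibration is good to about 2 mm. A picture is of the moment at which its call begins: read the wrist's pose just before it.
- job_done(): hands the job in; it is judged then, once.
Trained networks look in a picture, given as the dict that the camera call returned (one of the last four; its "shot" number tells which), for a name from the list of things; names that differ only in an ending like _2 or _b are one class to them, and where a whole thing is asked for, a point or a joint stands for the part that bears it (a point fixed in the world has none). Each returns a list of dicts, best first, with "conf" (0 to 1); they miss things now and then, are a little off and sometimes report something else, mostly with a low value. They report only what shows in the picture. A call takes as long as a camera call.
- recognise(picture, thing): "at" ([column, row] in pixels, amid what is visible of it).
- place_of(picture, thing): "at" ([column, row] in pixels: a listed point, or the origin of a listed thing).
The state is a dict: "clock": time; "joints": joint angles; "joint_vel": joint speeds; "joint_efforts": joint torques, N m; "position": TCP position; "ee_rot": TCP orientation; "contact_force": force on the tool from outside, world axes, zero at the start; "wrist_torque": the same for the moment, N m; "gripper_width": finger opening in mm; "grasp_force": force on a finger pad.
Only numpy, scipy, OpenCV 4.12 (cv2) and the standard library are available. Lean on these libraries where they do the work, as an engineer would, in place of code of your own. Each camera call takes 0.05 s, during which the arm holds its last target. There are 200 camera calls.

## Working session

There is one attempt and no reset: what is moved stays moved. The work goes in short steps, Python scripts to look and compute and a tool call to move; the robot and the scene stay as the last step left them, time stands still between calls to the robot, and variables do not carry over. Pictures are saved under pics/ and viewed, at most 10 in all, crops included, and the job is handed in when it is done.

Besides the shell and the picture viewer there is one more tool, called as a command line: name --pt "numbers of a row" for each row, then --argument value for the rest. carry_out: Moves the arm, as the interface text tells. Its arguments: {"type":"object","properties":{"slide":{"type":"array"},"roll":{"type":"array"},"claw":{"type":"array"}},"required":["slide","roll","claw"]}

```bash
mkdir -p pics; cat > h.py <<'E'
import numpy as np, cv2
from scipy.spatial.transform import Rotation as R
from bench import *
def cam(name):
    s=read_state(); p=get_image(name)
    if name=="wrist":
        T=np.eye(4);T[:3,:3]=R.from_quat(s["ee_rot"]).as_matrix();T[:3,3]=s["position"]
        W=T@np.array(p["T_tool_cam"])
    else: W=np.array(p["world_from_camera"])
    p["W"]=W; return p
def save(p,n): cv2.imwrite(f"pics/{n}.png",cv2.cvtColor(p["img"],cv2.COLOR_RGB2BGR))
def ray(p,uv):
    K=np.array(p["mtx"]);d=np.array([(uv[0]-K[0,2])/K[0,0],-(uv[1]-K[1,2])/K[1,1],-1.])
    return p["W"][:3,3],p["W"][:3,:3]@d
def onz(p,uv,z):
    o,d=ray(p,uv); return o+d*(z-o[2])/d[2]
def depth(p,uv):
    o,d=ray(p,uv);u,v=int(round(uv[0])),int(round(uv[1]))
    z=p["z_map"][max(v-1,0):v+2,max(u-1,0):u+2]; z=z[z>0]
    return o+d*np.median(z) if len(z) else None
E
python3 - <<'E'
from h import *
np.set_printoptions(precision=1,suppress=True)
print(read_state(),grip_point_offset)
Z=dict(lid_mid=60,lid_corner_0=60,lid_corner_1=60,lid_corner_2=60,lid_corner_3=60,catch_ridge=65.5,meter=60,terminals=60,screw_jar=0,tape_roll=0,reel=0,clear_tub=0,yellow_driver=0)
for c in ["top","scene"]:
    p=cam(c);save(p,c+"0");print(c,p["W"][:3,3],[k for k in p])
    for k,z in Z.items():
        r=place_of(p,k)
        for q in r[:2]: print(k,round(q["conf"],2),q["at"],onz(p,q["at"],z),depth(p,q["at"]))
E
```

```text
{'clock': 0.0, 'joints': array([-0.9,  0.4,  0. , -0. , -1.2, -0.3]), 'joint_vel': array([-0.,  0., -0., -0., -0.,  0.]), 'joint_efforts': array([  0. , -39.2,  18.8,   4.2,  -0. ,  -0. ]), 'position': array([ 276.7, -560.2,  403.6]), 'ee_rot': array([-0.2,  1. ,  0. , -0. ]), 'contact_force': array([-0.5, -0.1, -0.2]), 'wrist_torque': array([ 0., -0.,  0.]), 'grasp_force': 0.0, 'gripper_width': 85.37732586842112} 154.70000000000002
top [-253.3 -102.  1721.4] ['img', 'z_map', 'mtx', 'world_from_camera', 'shot', 'W']
lid_mid 0.74 [200.9, 182.2] [548.1 259.4  60. ] [548.1 259.3  60.1]
lid_corner_0 0.9 [219.3, 197.0] [500.8 175.7  60. ] [500.5 175.6  60.5]
lid_corner_0 0.79 [177.8, 197.0] [469.5 329.7  60. ] [469.5 329.7  60. ]
lid_corner_1 0.9 [219.3, 197.0] [500.8 175.7  60. ] [500.5 175.6  60.5]
lid_corner_1 0.79 [177.8, 197.0] [469.5 329.7  60. ] [469.5 329.7  60. ]
lid_corner_2 0.9 [219.3, 197.0] [500.8 175.7  60. ] [500.5 175.6  60.5]
lid_corner_2 0.79 [177.8, 197.0] [469.5 329.7  60. ] [469.5 329.7  60. ]
lid_corner_3 0.9 [219.3, 197.0] [500.8 175.7  60. ] [500.5 175.6  60.5]
lid
[... 1561 characters left out ...]
322.3  63.1]
lid_corner_3 0.87 [210.2, 233.2] [580.8 205.5  60. ] [579.9 206.5  61.5]
catch_ridge 0.39 [243.0, 262.1] [456.3 238.4  65.5] [455.4 239.8  67.7]
meter 0.58 [203.8, 265.1] [531.8 293.5  60. ] [527.5 297.8  68.1]
meter 0.5 [244.8, 263.8] [452.2 236.8  60. ] [475.8 202.1   3.2]
terminals 0.6 [214.9, 247.7] [541.7 236.9  60. ] [532.8 247.1  76.6]
screw_jar 0.69 [186.0, 317.0] [506.8 397.7   0. ] [484.9 414.8  48.2]
tape_roll 0.59 [235.8, 195.2] [646.4  -2.    0. ] [645.7  -1.1   1.1]
reel 0.87 [330.0, 157.8] [ 480.3 -345.5    0. ] [ 468.5 -308.4   28.2]
reel 0.51 [180.4, 277.6] [588.4 323.6  -0. ] [552.7 352.4  63.8]
clear_tub 0.64 [293.5, 212.5] [459.8 -34.8  -0. ] [459. -33.   2.]
```

```bash
cat >> h.py <<'E'
def to(dst,yaw=None):
    "shift (m) in tool axes and roll to bring fingertip (173) to dst, tool y along case y"
    s=read_state();M=R.from_quat(s["ee_rot"]).as_matrix();tip=s["position"]+173*M[:,2]
    print("tip",tip.round(1),"xax",M[:,0].round(3),"yax",M[:,1].round(3),"F",np.round(s["contact_force"],1),"t",s["clock"])
    print("slide",(M.T@(np.array(dst)-tip)/1000).round(4))
    if yaw is not None:
        y=np.array([-np.sin(yaw),np.cos(yaw),0]);a=M.T@y;print("roll",(np.degrees(np.arctan2(-a[0],a[1]))+90)%180-90)
E
python3 - <<'E'
from h import *
p=cam("wrist");print(np.array(p["T_tool_cam"]).round(2),np.array(p["mtx"]))
to([500,255,280],0.2)
E
```

```text
[[ 0.    0.95  0.31 79.53]
 [ 1.   -0.   -0.    0.29]
 [-0.    0.31 -0.95 32.23]
 [ 0.    0.    0.    1.  ]] [[335.34303154   0.         258.31017787]
 [  0.         335.34303154 190.96901841]
 [  0.           0.           1.        ]]
tip [ 276.8 -560.3  231.7] xax [-0.897 -0.443 -0.   ] yax [-0.443  0.897  0.   ] F [-0.2 -0.2  0.3] t 1.45
slide [-0.5612  0.6322 -0.0483]
roll 14.825058026151027
```

View pics/scene0.png

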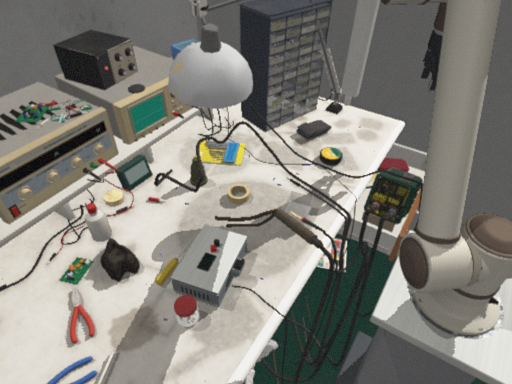

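```bash
python3 - <<'E'
from h import *
p=cam("scene")
for uv in [(185,85),(210,75),(235,90),(210,45),(207,115),(200,20),(210,104)]: print(uv,depth(p,uv).round())
p=cam("top")
# tall points over the bench in region
K=np.array(p["mtx"]);v,u=np.mgrid[0:384:2,0:512:2];z=p["z_map"][::2,::2]
d=np.stack([(u-K[0,2])/K[0,0],-(v-K[1,2])/K[1,1],-np.ones_like(u)],-1)*z[...,None]
P=d@p["W"][:3,:3].T+p["W"][:3,3]
m=(z>0)&(P[...,2]>120)&(P[...,0]>200)&(P[...,0]<900)&(abs(P[...,1])<600)
Q=P[m].round(-2);w,c=np.unique(Q,axis=0,return_counts=True)
for a,b in zip(w,c):
    if b>3: print(a,b)
E
```

```text
(185, 85) [824. -23. 309.]
(210, 75) [766. -64. 337.]
(235, 90) [ 712. -103.  293.]
(210, 45) [ 797. -110.  397.]
(207, 115) [ 993. -301.   24.]
(200, 20) [1367. -744.  200.]
(210, 104) [753. -39. 265.]
[ 200. -600.  400.] 26
[ 200. -600.  500.] 46
[ 200. -600.  600.] 42
[ 200. -500.  300.] 27
[ 200. -500.  400.] 29
[ 200. -500.  500.] 40
[ 200. -500.  600.] 23
[ 200. -300.  600.] 48
[ 200. -300.  700.] 125
[ 200. -200.  700.] 78
[ 200. -100.  700.] 191
[200.  -0. 600.] 6
[200.  -0. 700.] 59
[ 300. -600.  600.] 103
[ 300. -500.  300.] 27
[ 300. -500.  400.] 45
[ 300. -500.  500.] 121
[ 300. -500.  600.] 247
[ 300. -400.  600.] 193
[ 300. -300.  600.] 95
[ 300. -300.  700.] 66
[ 300. -200.  700.] 5
[ 300. -100.  700.] 45
[300. 100. 100.] 17
[ 400. -500.  600.] 122
[ 400. -400.  500.] 9
[ 400. -400.  600.] 147
[400. 100. 100.] 6
[ 700. -600.  200.] 55
[ 700. -600.  300.] 72
[ 700. -600.  400.] 129
[ 700. -600.  500.] 23
[ 700. -500.  100.] 29
[ 700. -500.  200.] 117
[ 700. -500.  300.] 138
[ 700. -500.  400.] 211
[ 700. -500.  500.] 93
[ 700. -400.  100.] 29
[ 700. -400.  200.] 98
[ 70
[... 152 characters left out ...]
0.] 8
[700.   0. 200.] 6
[700. 100. 200.] 19
[ 800. -600.  400.] 16
[ 800. -500.  400.] 104
[ 800. -500.  500.] 41
[ 800. -400.  100.] 5
[ 800. -400.  200.] 18
[ 800. -400.  300.] 13
[ 800. -400.  400.] 129
[ 800. -400.  500.] 94
[ 800. -300.  100.] 5
[ 800. -300.  300.] 27
[ 800. -300.  500.] 66
[ 800. -200.  300.] 70
[ 800. -200.  400.] 134
[ 800. -200.  500.] 48
[ 800. -100.  100.] 8
[ 800. -100.  300.] 52
[ 800. -100.  400.] 178
[ 800. -100.  500.] 12
[800.  -0. 200.] 14
[800.  -0. 300.] 56
[ 900. -500.  400.] 9
[ 900. -400.  400.] 22
[ 900. -200.  300.] 8
[ 900. -200.  400.] 37
[ 900. -200.  500.] 40
[ 900. -100.  300.] 11
[ 900. -100.  400.] 24
[ 900. -100.  500.] 10
[900.  -0. 300.] 6
```

carry_out --pt "-0.561 0.632 -0.048" --pt "-0.561 0.632 -0.048" --pt "-0.561 0.632 -0.048" --pt "-0.561 0.632 -0.048" --pt "-0.561 0.632 -0.048" --pt "-0.561 0.632 -0.048" --pt "-0.561 0.632 -0.048" --pt "-0.561 0.632 -0.048" --roll '[15, 15, 15, 15, 15, 15, 15, 15]' --claw '[0, 0, 0, 0, 0, 0, 0, 0]'

```text
clock: 2.55
position: [408.3, -77.9, 433.7]
ee_rot: [-0.098, 0.995, -0.0, 0.001]
contact_force: [1.8, -0.9, 0.2]
gripper_width: -0.0
grasp_force: 0.0
```

```bash
python3 -c "
from h import *
to([500,255,280],0.2)"
```

```text
tip [408.6 -77.9 260.7] xax [-0.981 -0.196 -0.002] yax [-0.196  0.981 -0.   ] F [ 1.8 -0.9  0.2] t 2.55
slide [-0.1549  0.3085 -0.0191]
roll -0.16278060694287433
```

carry_out --pt "-0.155 0.308 -0.019" --pt "-0.155 0.308 -0.019" --pt "-0.155 0.308 -0.019" --pt "-0.155 0.308 -0.019" --pt "-0.155 0.308 -0.019" --pt "-0.155 0.308 -0.019" --pt "-0.155 0.308 -0.019" --pt "-0.155 0.308 -0.019" --roll '[0, 0, 0, 0, 0, 0, 0, 0]' --claw '[0, 0, 0, 0, 0, 0, 0, 0]'

```text
clock: 3.55
position: [499.8, 252.1, 451.8]
ee_rot: [-0.098, 0.995, -0.0, -0.0]
contact_force: [0.1, 0.6, 0.5]
gripper_width: 0.0
grasp_force: 0.0
```

```bash
python3 - <<'E'
from h import *
np.set_printoptions(precision=1,suppress=True)
to([500,255,280],0.2)
p=cam("wrist");save(p,"w1");np.savez("w1.npz",z=p["z_map"],img=p["img"],W=p["W"],mtx=p["mtx"])
for k,z in dict(lid_mid=60,lid_corner_0=60,catch_ridge=65.5,meter=60,terminals=60,screw_jar=0,yellow_driver=0).items():
    for q in place_of(p,k)[:4]: print(k,round(q["conf"],2),q["at"],onz(p,q["at"],z),depth(p,q["at"]))
E
```

```text
tip [499.7 252.  278.8] xax [-1.  -0.2  0. ] yax [-0.2  1.  -0. ] F [0.1 0.6 0.5] t 3.55
slide [-0.  0. -0.]
roll -0.17681184553296703
lid_mid 0.58 [261.2, 190.5] [535.7 263.   60. ] [534.2 262.7  64.8]
lid_mid 0.26 [190.8, 153.9] [509.6 179.5  60. ] [509.9 179.4  58.9]
lid_corner_0 0.88 [198.5, 230.2] [598.1 200.6  60. ] [598.7 200.5  58.8]
lid_corner_0 0.8 [192.7, 155.4] [510.9 181.8  60. ] [511.1 181.6  59. ]
lid_corner_0 0.76 [326.4, 225.9] [563.4 346.3  60. ] [563.1 346.1  60.8]
lid_corner_0 0.74 [329.1, 144.8] [470.5 324.6  60. ] [470.4 324.4  60.8]
catch_ridge 0.65 [258.2, 115.0] [454.1 243.3  65.5] [453.8 243.2  67.9]
meter 0.8 [280.5, 191.1] [532.1 284.5  60. ] [530.4 283.8  65.7]
meter 0.29 [328.3, 147.5] [473.5 324.5  60. ] [473.5 324.5  60.3]
terminals 0.64 [238.7, 190.1] [540.2 238.   60. ] [540.2 238.   59.9]
terminals 0.34 [280.5, 192.3] [533.5 284.8  60. ] [531.9 284.1  65.2]
screw_jar 0.83 [364.6, 173.1] [505.3 393.9   0. ] [494.4 373.4  54.9]
yellow_driver 0.63 [272.0, 240.7] [623.4 296.5   0. ] [487.9 256.5 281.9]
```

View pics/w1.png

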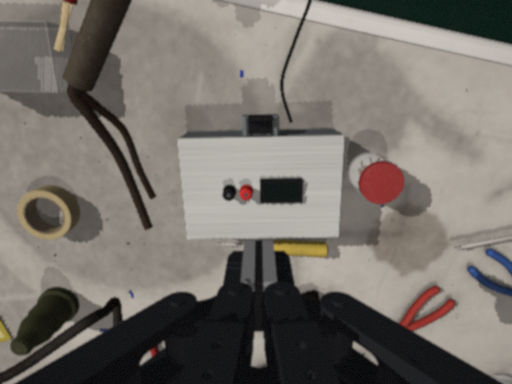

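```bash
python3 - <<'E'
from h import *
np.set_printoptions(precision=1,suppress=True)
d=np.load("w1.npz");p=dict(W=d["W"],mtx=d["mtx"],z_map=d["z"]);K=d["mtx"];z=d["z"]
v,u=np.mgrid[0:384,0:512]
D=np.stack([(u-K[0,2])/K[0,0],-(v-K[1,2])/K[1,1],-np.ones_like(u)],-1)*z[...,None]
P=D@p["W"][:3,:3].T+p["W"][:3,3]
m=(z>0)&(P[...,2]>50)&(P[...,2]<68)&(d["img"].min(-1)>120)&(v<242)
n,l,st,_=cv2.connectedComponentsWithStats(m.astype(np.uint8),connectivity=4)
i=1+st[1:,4].argmax();m=l==i;print(st[i])
r=cv2.minAreaRect(P[m][:,:2].astype(np.float32));print(r)
c=cv2.boxPoints(r);print(c)
A=np.c_[P[m][:,:2]-P[m][:,:2].mean(0),np.ones(m.sum())];k=np.linalg.lstsq(A,P[m][:,2],rcond=None)[0];print("plane",k*[1000,1000,1],P[m].mean(0))
C=np.array(r[0]);
for y in [.15,.2,.22,.25]:pass
a=np.radians(r[2]);a=(a+np.pi/4)%(np.pi/2)-np.pi/4;X=np.array([np.cos(a),np.sin(a)]);Y=np.array([-X[1],X[0]])
print("yaw",a)
for n_,sx,sy in [("c0",-1,1),("c1",-1,-1),("c2",1,-1),("c3",1,1)]:
    q=C+45*sx*X+75*sy*Y;
    mm=m&(np.hypot(P[...,0]-q[0],P[...,1]-q[1])<8);print(n_,q,np.median(P[mm][:,2]))
print("ridge near",C-83*X)
E
```

```text
[  178   135   167   104 14342]
((534.4534912109375, 263.00408935546875), (119.9112548828125, 180.3578643798828), 12.504652976989746)
[[456.4 338.1]
 [495.4 162. ]
 [612.5 187.9]
 [573.5 364. ]]
plane [-3.4 10.6 59.8] [530.9 261.5  59.8]
yaw 0.21824736626778174
c0 [474.3 326.5] 60.82166228637229
c1 [506.8 180. ] 59.10567497779272
c2 [594.6 199.5] 58.949081983918006
c3 [562.1 346. ] 60.55757613001552
ridge near [453.4 245. ]
```

```bash
python3 -c "
from h import *
to([474.3,326.5,75],0.218)"
```

```text
tip [500.1 252.  279.3] xax [-0.981 -0.195 -0.   ] yax [-0.195  0.981  0.   ] F [ 1.2 -0.4  0.7] t 3.95
slide [0.0108 0.078  0.2043]
roll -1.2412472620910648
```

carry_out --pt "0.011 0.078 0.04" --pt "0.011 0.078 0.1" --pt "0.011 0.078 0.16" --pt "0.011 0.078 0.2" --pt "0.011 0.078 0.2" --pt "0.011 0.078 0.2" --roll '[-1.2, -1.2, -1.2, -1.2, -1.2, -1.2]' --claw '[0, 0, 0, 0, 0, 0]'

```text
clock: 4.7
position: [474.9, 327.5, 254.1]
ee_rot: [-0.109, 0.994, 0.001, 0.002]
contact_force: [0.6, 0.3, 0.2]
gripper_width: -0.1
grasp_force: 0.0
```

```bash
python3 -c "
from h import *
to([474.3,326.5,75],0.218)"
```

```text
tip [475.4 327.9  81.1] xax [-0.976 -0.217 -0.003] yax [-0.217  0.976  0.001] F [0.6 0.3 0.2] t 4.7
slide [ 0.0014 -0.0011  0.0061]
roll 0.032198442678804895
```

carry_out --pt "0.001 -0.001 0.008" --pt "0.001 -0.001 0.016" --pt "0.001 -0.001 0.018" --pt "0.001 -0.001 0.02" --pt "0.001 -0.001 0.021" --pt "0.001 -0.001 0.022" --pt "0.001 -0.001 0.023" --pt "0.001 -0.001 0.023" --roll '[0, 0, 0, 0, 0, 0, 0, 0]' --claw '[0, 0, 0, 0, 0, 0, 0, 0]'

```text
clock: 5.7
position: [473.2, 325.8, 230.0]
ee_rot: [-0.109, 0.994, 0.0, 0.0]
contact_force: [-2.1, -1.2, 5.3]
gripper_width: 0.1
grasp_force: 2.9
```

carry_out --pt "0 0 0.001" --pt "0 0 0.002" --pt "0 0 0.003" --pt "0 0 0.004" --roll '[0, 0, 0, 0]' --claw '[0, 0, 0, 0]'

```text
clock: 6.2
position: [473.3, 325.9, 229.1]
ee_rot: [-0.11, 0.994, 0.0, 0.001]
contact_force: [-8.3, -3.2, 24.4]
gripper_width: 0.2
grasp_force: 12.5
```

carry_out --pt "0 0 -0.018" --pt "-0.045 0 -0.02" --pt "-0.09 0 -0.02" --pt "-0.09 0 -0.02" --pt "-0.09 0 -0.012" --pt "-0.09 0 -0.008" --pt "-0.09 0 -0.006" --pt "-0.09 0 -0.005" --roll '[0, 0, 0, 0, 0, 0, 0, 0]' --claw '[0, 0, 0, 0, 0, 0, 0, 0]'

```text
clock: 7.2
position: [560.7, 344.8, 230.4]
ee_rot: [-0.109, 0.994, -0.0, -0.0]
contact_force: [-0.7, -3.2, 4.2]
gripper_width: -0.2
grasp_force: 1.6
```

```bash
python3 -c "
from h import *
to([562.1,346,75],0.218)"
```

```text
tip [560.6 344.7  57.4] xax [-0.976 -0.217  0.001] yax [-0.217  0.976 -0.001] F [-0.7 -3.2  4.2] t 7.2
slide [-0.0017  0.0009 -0.0176]
roll 0.015883060226457246
```

carry_out --pt "0 0 0.001" --pt "0 0 0.002" --pt "0 0 0.003" --pt "0 0 0.004" --pt "0 0 0.005" --roll '[0, 0, 0, 0, 0]' --claw '[0, 0, 0, 0, 0]'

```text
clock: 7.82
position: [560.8, 345.0, 228.8]
ee_rot: [-0.109, 0.994, -0.001, 0.0]
contact_force: [-8.7, -5.0, 20.9]
gripper_width: -0.2
grasp_force: 10.8
```

carry_out --pt "0 0 -0.018" --pt "0 -0.05 -0.02" --pt "0 -0.1 -0.02" --pt "0 -0.15 -0.02" --pt "0 -0.15 -0.018" --pt "0 -0.15 -0.012" --pt "0 -0.15 -0.008" --pt "0 -0.15 -0.005" --roll '[0, 0, 0, 0, 0, 0, 0, 0]' --claw '[0, 0, 0, 0, 0, 0, 0, 0]'

```text
clock: 8.82
position: [593.8, 199.8, 230.6]
ee_rot: [-0.11, 0.994, -0.0, 0.001]
contact_force: [-0.1, -1.1, 6.4]
gripper_width: 0.2
grasp_force: 3.2
```

```bash
python3 -c "
from h import *
to([594.6,199.5,75],0.218)"
```

```text
tip [594.  199.7  57.6] xax [-0.976 -0.218 -0.001] yax [-0.218  0.976 -0.   ] F [-0.1 -1.1  6.4] t 8.825
slide [-0.0006 -0.0004 -0.0174]
roll 0.12252082331345093
```

carry_out --pt "0 0 0.001" --pt "0 0 0.002" --pt "0 0 0.003" --pt "0 0 0.004" --pt "0 0 0.005" --roll '[0, 0, 0, 0, 0]' --claw '[0, 0, 0, 0, 0]'

```text
clock: 9.45
position: [593.7, 199.7, 229.1]
ee_rot: [-0.11, 0.994, -0.0, 0.001]
contact_force: [-6.7, -2.4, 22.8]
gripper_width: 0.2
grasp_force: 10.9
```

Now corner 1: tool x +0.09.

carry_out --pt "0 0 -0.018" --pt "0.045 0 -0.02" --pt "0.09 0 -0.02" --pt "0.09 0 -0.02" --pt "0.09 0 -0.012" --pt "0.09 0 -0.008" --pt "0.09 0 -0.006" --pt "0.09 0 -0.005" --roll '[0, 0, 0, 0, 0, 0, 0, 0]' --claw '[0, 0, 0, 0, 0, 0, 0, 0]'

```text
clock: 10.45
position: [506.1, 179.5, 229.9]
ee_rot: [-0.109, 0.994, 0.0, 0.0]
contact_force: [-2.5, 1.2, 3.7]
gripper_width: -0.1
grasp_force: 1.8
```

carry_out --pt "0 0 0.001" --pt "0 0 0.002" --pt "0 0 0.003" --pt "0 0 0.004" --pt "0 0 0.005" --roll '[0, 0, 0, 0, 0]' --claw '[0, 0, 0, 0, 0]'

```text
clock: 11.08
position: [505.8, 179.4, 228.4]
ee_rot: [-0.11, 0.994, -0.0, 0.001]
contact_force: [-11.2, 0.7, 28.3]
gripper_width: 0.3
grasp_force: 14.2
```

```bash
python3 -c "
from h import *
to([506.8,180,75],0.218)"
```

```text
tip [506.  179.4  55.4] xax [-0.976 -0.218 -0.001] yax [-0.218  0.976 -0.   ] F [-11.2   0.7  28.3] t 11.075
slide [-0.0009  0.0004 -0.0196]
roll 0.08451102317221171
```

```bash
python3 -c "
from h import *
to([431,240,200],0.218)"
```

```text
tip [506.  179.4  55.4] xax [-0.976 -0.218 -0.001] yax [-0.218  0.976 -0.   ] F [-11.2   0.7  28.3] t 11.075
slide [ 0.0599  0.0754 -0.1447]
roll 0.08451102317221171
```

carry_out --pt "0 0 -0.05" --pt "0.01 0.01 -0.1" --pt "0.06 0.075 -0.145" --pt "0.06 0.075 -0.145" --pt "0.06 0.075 -0.145" --pt "0.06 0.075 -0.145" --roll '[0, 0, 0, 0, 0, 0]' --claw '[0, 0, 0, 0, 0, 0]'

```text
clock: 11.82
position: [431.0, 239.0, 369.2]
ee_rot: [-0.109, 0.994, -0.0, -0.001]
contact_force: [-0.6, -1.3, 0.3]
gripper_width: 0.3
grasp_force: 0.0
```

```bash
cat >> h.py <<'E'
def lid(p):
    K=np.array(p["mtx"]);z=p["z_map"];v,u=np.mgrid[0:384,0:512]
    D=np.stack([(u-K[0,2])/K[0,0],-(v-K[1,2])/K[1,1],-np.ones_like(u)],-1)*z[...,None]
    P=D@p["W"][:3,:3].T+p["W"][:3,3]
    C=np.array([534.5,263.]);a=.218;X=np.array([np.cos(a),np.sin(a)]);Y=np.array([-X[1],X[0]])
    for n,sx,sy in [("c0",-1,1),("c1",-1,-1),("c2",1,-1),("c3",1,1)]:
        q=C+45*sx*X+75*sy*Y;m=(z>0)&(np.hypot(P[...,0]-q[0],P[...,1]-q[1])<7)&(P[...,2]<80);print(n,m.sum(),np.median(P[m][:,2]) if m.any() else 0)
    r=P[...,:2]-C;lx=r@X;ly=r@Y
    m=(z>0)&(abs(ly)<9)&(lx<-50)&(lx>-95)&(P[...,2]>67)&(P[...,2]<80);print("ridge top x",np.percentile(lx[m],[3,50,97]),P[m].mean(0))
E
python3 - <<'E'
from h import *
p=cam("wrist");lid(p);save(p,"w2")
print([ (round(q["conf"],2),q["at"],onz(p,q["at"],65.5).round(1)) for q in place_of(p,"catch_ridge")[:2]])
to([431,240,63.5],.218)
E
```

```text
c0 162 54.30344839759718
c1 164 54.36840528776605
c2 0 0
c3 0 0
ridge top x [-83.5650012  -80.98709145 -77.58207002] [455.61117072 245.36248725  69.47531367]
[(0.91, [258.2, 207.8], array([454.7, 244.4,  65.5]))]
tip [431.1 238.6 195.8] xax [-0.977 -0.215  0.002] yax [-0.215  0.977 -0.001] F [-0.6 -0.2 -0.5] t 11.925
slide [-0.0004  0.0016  0.1323]
roll -0.07727104365173432
```

View pics/w2.png

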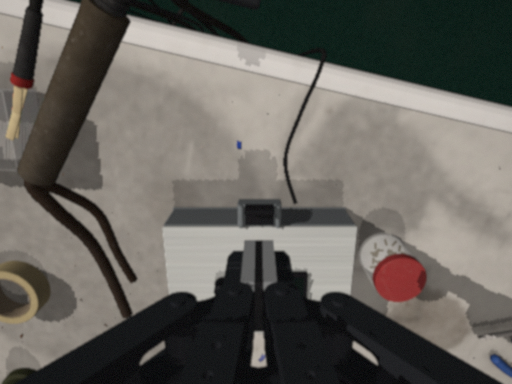

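The picture shows the near edge of the lid, at rows 225-300, level with the case, and the catch at (259,211). The fingers hide the far corners, so I'll check those with the fixed cameras.

```bash
python3 - <<'E'
from h import *
for c in ["top","scene"]:
    p=cam(c);print(c);lid(p)
E
```

```text
top
c0 7 58.60958167558579
c1 16 52.0753442255035
c2 8 54.772803665988704
c3 0 0
ridge top x [-84.05151486 -82.71104871 -80.21614943] [454.22506804 244.47992511  70.41327816]
scene
c0 25 56.57367867260007
c1 18 56.95844307216424
c2 17 56.60744291386641
c3 24 57.101337432969956
ridge top x [-83.38257432 -81.07284125 -77.23978252] [455.83057737 245.22344538  71.65878314]
```

carry_out --pt "0 0.002 0.06" --pt "0 0.002 0.11" --pt "0 0.002 0.132" --pt "0 0.002 0.132" --pt "0 0.002 0.132" --roll '[0, 0, 0, 0, 0]' --claw '[0, 0, 0, 0, 0]'

```text
clock: 12.65
position: [431.1, 241.6, 238.7]
ee_rot: [-0.109, 0.994, 0.0, 0.001]
contact_force: [0.0, 0.4, -0.3]
gripper_width: 0.1
grasp_force: 0.0
```

```bash
python3 -c "
from h import *
to([431,240,63.5],.218)"
```

```text
tip [431.3 241.8  65.7] xax [-0.976 -0.216 -0.001] yax [-0.216  0.976  0.001] F [ 0.   0.4 -0.3] t 12.65
slide [ 0.0007 -0.0017  0.0022]
roll -0.011912482909139044
```

carry_out --pt "0 -0.001 0.002" --pt "-0.006 -0.001 0.002" --pt "-0.01 -0.001 0.002" --pt "-0.013 -0.001 0.002" --pt "-0.016 -0.001 0.002" --pt "-0.019 -0.001 0.002" --pt "-0.021 -0.001 0.002" --pt "-0.023 -0.001 0.002" --roll '[0, 0, 0, 0, 0, 0, 0, 0]' --claw '[0, 0, 0, 0, 0, 0, 0, 0]'

```text
clock: 13.65
position: [453.1, 245.3, 235.9]
ee_rot: [-0.109, 0.994, -0.0, -0.0]
contact_force: [-2.8, 0.0, 2.3]
gripper_width: -0.1
grasp_force: 1.3
```

carry_out --pt "-0.001 0 0" --pt "-0.002 0 0" --pt "-0.003 0 0" --pt "-0.004 0 0" --pt "-0.005 0 0" --pt "-0.005 0 0" --roll '[0, 0, 0, 0, 0, 0]' --claw '[0, 0, 0, 0, 0, 0]'

```text
clock: 14.4
position: [456.5, 246.0, 235.9]
ee_rot: [-0.109, 0.994, -0.001, -0.002]
contact_force: [-10.1, 0.5, 6.7]
gripper_width: 0.2
grasp_force: 4.8
```

carry_out --pt "0.01 0 0" --pt "0.025 0 0" --pt "0.03 0 -0.05" --pt "0.03 0 -0.1" --pt "0.03 0 -0.135" --pt "0.03 0 -0.135" --pt "0.03 0 -0.135" --roll '[0, 0, 0, 0, 0, 0, 0]' --claw '[0, 0, 0, 0, 0, 0, 0]'

```text
clock: 15.28
position: [428.1, 239.6, 370.3]
ee_rot: [-0.109, 0.994, -0.0, -0.0]
contact_force: [-0.7, -0.5, 0.1]
gripper_width: -0.3
grasp_force: 0.0
```

```bash
python3 - <<'E'
from h import *
for c in ["wrist","scene"]:
    p=cam(c);print(c);lid(p)
print(read_state()["contact_force"])
E
```

```text
wrist
c0 159 54.46020899471131
c1 157 54.390688416175124
c2 0 0
c3 0 0
ridge top x [-70.83800865 -68.3105346  -64.63802123] [467.99795981 248.23759242  69.34286004]
scene
c0 27 57.113404191600694
c1 21 57.2647593191723
c2 18 56.56000668715228
c3 23 56.70795054760606
ridge top x [-70.24293488 -68.16734991 -64.25017151] [468.34014048 248.64040652  71.27364759]
[0.3156149  0.06472313 0.08840823]
```

```bash
python3 -c "
from bench import *
print(job_done())"
```

```text
the job is handed in; nothing more can be done
None
```

I pressed the lid flat at all four corners and slid the catch home, about 13 mm by the cameras. The arm was clear of everything when I handed the job in at about 15 s. The hand-in call returned no verdict, and the far corners were checked only with the scene camera, which is accurate to about 2 mm.

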